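# Clamp a thin tube upright in the pump clamp

### The job

Pull the aluminium tube out of the wooden holder, stand it on end in the square socket of the red pump clamp, in front of the fixed jaw, and let go of it. Then pump the clamp's yellow trigger towards its handle post, letting it spring back between strokes, until the moving jaw's rubber tip reaches the tube and is pushed about half-way back on its spring (never fully in: that crushes the tube), moving the jaw by the trigger alone. Finish while still holding the trigger squeezed with the tube gripped upright, and leave everything else where it is.

Things in the scene. Friction and masses are not known exactly. Their poses are not given: they have to be found in the camera images.
- tube: Bare aluminium tube, silver with a dark bore at the top, 22 mm outside diameter, 150 mm long, about 90 g, standing upright in one of the two holes of the wooden holder. Origin: centre of its lower end; z along the tube, up.
- tube_top (a point): Centre of the tube's upper end, 150 mm above its origin.
- dowel: Pale wooden dowel, 22 mm diameter, 110 mm long, in the holder's other hole (leave it there). Origin: centre of its lower end.
- holder: Brown wooden block fixed to the bench, 130 x 60 x 70 mm (x, y, z), with two vertical blind holes of 26 mm, 60 mm deep, their floors 10 mm above the bench, at x = -35 and +35 mm in its frame. Origin: centre of its underside. Tube and dowel may be in either hole: the tube's top stands 160 mm above the bench, the dowel's 120 mm.
- clamp: Red one-hand pump clamp bolted to the bench. Origin: on the bench below the axis of a tube resting against the fixed jaw; x: the way the moving jaw travels, towards the fixed jaw; z up. Base plate 10 mm thick, 90 mm wide, x from -315 to +60 mm. The fixed jaw is an upright V, 30 to 100 mm above the bench. All other clamp parts but the handle post and the trigger stay below 107 mm.
- seat (a point): Best place for the foot of the tube: on the floor of the clamp's square socket (30 x 30 mm inside; floor 10 mm, rim 22 mm above the bench), 10 mm above the bench, at x = -4 mm in the clamp's frame. The tube has 4 mm of room each way; the fixed jaw stops its axis at about x = 0.
- jaw: Moving jaw with its steel rod, rubber tip included. Its origin and axes are those of the clamp, shifted along clamp x by the jaw travel. Not to be pushed by the robot.
- jaw_travel (a joint): How far the moving jaw has been advanced, m; grows towards the fixed jaw, 0 to 0.085, starts at 0 to 0.028. The ratchet (5 mm teeth) lets it slip back 5 mm at most. The tip meets a tube that rests against the fixed jaw at about 0.064, and a tube at the back of the socket up to 8 mm earlier (the jaw then pushes it up to the fixed jaw).
- tip_face (a point): Centre of the face of the round rubber tip (36 mm diameter) on the moving jaw, 62 mm above the bench; at x = -75 mm + jaw_travel - tip_press in the clamp's frame.
- tip_press (a joint): How far the sprung tip is pushed back into the jaw, m: 0 when free, stop at 0.016. Force on the tube = 1.6 N + 0.8 N per mm. Wanted at the end 0.003 to 0.012; beyond 0.0135 the tube counts as crushed.
- trigger: Sliding trigger: upright yellow blade 12 mm thick (x), 26 mm wide (y), top 150 mm above the bench, its broad part from 80 mm up. It stands behind the handle post (towards -x of the clamp) and slides towards it. Its origin and axes are those of the clamp, shifted along clamp x by the trigger pull.
- trigger_top (a point): Middle of the top of the trigger blade: x = -194 mm + trigger_pull in the clamp's frame, 150 mm above the bench.
- post_top (a point): Middle of the top of the fixed red handle post, 14 mm thick (x), 26 mm wide (y), at x = -157 mm in the clamp's frame, top 150 mm above the bench. With the trigger out, post and trigger together span 50 mm (x from -200 to -150); with it fully in, 32.5 mm.
- trigger_pull (a joint): How far the trigger is pulled towards the post, m: 0 (out) to 0.0175 (in); a spring (2.4 to 4.5 N) returns it. Going in, it is idle for 0 to 5 mm until a tooth catches, then the jaw moves with it (10 to 17 mm a full stroke); coming out, the jaw stays. It takes its spring plus 2 N plus the tip's force on the tube (18 N at most). Squeeze it against the post, or push the trigger alone.
- hammer: Hammer lying at the far side of the bench; bystander.
- screwdriver: Yellow-handled screwdriver lying at the far right; bystander.
- brush: Hand brush lying on the left; bystander.
- oil: Green oil bottle with a red cap, 60 mm diameter, 140 mm tall, on the left; bystander.
- tin: Open steel tin, 80 mm diameter, 85 mm tall, at the right; bystander.

How it is judged:
By the outcome, as a careful person would: the job done as asked, in the order asked, and still so for the second after the job is handed in, while the arm keeps its last pose, push and grip.
It also fails if it takes over 72 s, if anything falls off the work surface, if the arm or the gripper's body presses on something with over 40 N, if the wrist force passes 120 N, or if a joint passes its speed limit or range.

### The arm

A 6-joint arm with a two-finger parallel gripper is mounted at the origin on the work surface. World frame = base frame: x ahead of the robot, y to its left, z up, the work surface at z = 0. Lengths are in m, angles in degrees, forces in N, time in s.
With the tool pointing down it reaches from about 0.375 to 0.9 m from the base axis. Payload 3.1 kg.
Tool frame: the origin (TCP) lies at the centre of the arm's flange, where the gripper is bolted on; the fingertips stand 182 mm ahead of it and the grasp point (between the pads) lies 164 mm ahead of it; z points along the fingers, y is the line along which they close (so a half turn about z gives the same grasp; the last joint's range is limited). The gripper opens to 87 mm and grips with 3 to 60 N. Pads are 19 mm wide; open, the fingers measure 117 mm over their backs; the gripper's body (75 mm by 190 mm) begins 51 mm behind the grasp point.
Start: joints at [-85.056, 30.224, 82.088, -0, 67.689, -10.227], TCP at [0.164, -0.603, 0.405] pointing down, gripper open.
Joint ranges: [-176.69, 176.69], [-43.24, 126.21], [12.49, 139.97], [-82, 262], [0, 151.66], [-163.58, 163.58]. Speed limits (degrees/s): [159.86, 159.86, 180, 180, 180, 180].

### API

Orientations are given as [roll, pitch, yaw] about the fixed x, y, z axes, in that order (R = Rz(yaw) Ry(pitch) Rx(roll)).
In Python, from bench import arm gives the robot as it stands.
- The arm moves only by the tool step_arm, never from a script. Its argument "moves" is a list of rows, each an object of numbers: "tx", "ty", "tz": the shift along the world's x, y, z in mm; "rx", "ry", "rz": the turn, a rotation vector about the world's x, y, z in degrees; "claw": the closure, from 0 (fully open) to 1 (shut). In form: [{"tx": .., "ty": .., "tz": .., "rx": .., "ry": .., "rz": .., "claw": ..}, ...]. A call has exactly 8 rows; each row is the pose to reach, as a shift and turn from the pose commanded when the call began; what a row does not reach only later rows make up. A row lasts 1/12 s, in which the tool goes at most 41.7 mm and 7.16 degrees, less where a joint would pass 70% of its speed; a pose out of reach is approached as far as the arm can. A call with a gripper value outside its range is refused whole. The fingers move at their own pace and stop on an object; "grip_force" is the grip in N (left out, the last holds). Time passes only in rows, so rows that repeat a pose let the fingers close, or fill a call up. It gives the time, the measured TCP pose, the force, the opening and the grip force at its end, in the units of the state.
- arm.observe(): the state, without advancing time (a new reading comes with each control period).
- arm.grab_frame(name): name is "side" or "top" or "wrist"; returns a dict with "frame" (400x640x3 uint8, blue, green, red), "fx", "fy", "cx", "cy" (pixels), "origin" and "attitude" of the camera in the world; the wrist camera has in their place "T_tool_cam" (4x4, takes a point from camera to tool coordinates, whose origin is the TCP and whose axes are the flange's). Camera axes: x right, y down, z forward; pixel columns grow to the right and rows downward; lengths in m; the calibration is good to about 2 mm. A picture is of the moment at which its call begins: read the wrist's pose just before it. There is no depth.
- arm.close_job(): hands the job in; it is judged then, once.
Trained networks look in the newest picture that a camera, given by its name, has taken for a name from the list of things; names that differ only in an ending like _2 or _b are one class to them, and where a whole thing is asked for, a point or a joint stands for the part that bears it (a point fixed in the world has none). Each returns a list of dicts, best first, with "conf" (0 to 1); they miss things now and then, are a little off and sometimes report something else, mostly with a low value. They report only what shows in the picture. A call takes as long as a camera call.
- arm.outline_of(camera, label): "mask" (400x640 bool, what is visible of it).
- arm.landmark_of(camera, label): "location" ([x, y, z] in m, in world coordinates, good to about 4 mm: a listed point, or the origin of a listed thing).
The state is a dict: "clock": time; "joints": joint angles; "qvel": joint speeds; "effort": joint torques, N m; "tool_pos": TCP position; "eef_rot": TCP orientation; "contact_force": force on the tool from outside, world axes, zero at the start; "ft_torque": the same for the moment, N m; "width": finger opening in m; "grasp_force": force on a finger pad.
Only numpy, scipy, OpenCV 4.12 (cv2) and the standard library are available. Lean on these libraries where they do the work, as an engineer would, in place of code of your own. Each camera call takes 0.05 s, during which the arm holds its last target. There are 200 camera calls.

## Working session

There is one attempt and no reset: what is moved stays moved. The work goes in short steps, Python scripts to look and compute and a tool call to move; the robot and the scene stay as the last step left them, time stands still between calls to the robot, and variables do not carry over. Pictures are saved under pics/ and viewed, at most 10 in all, crops included, and the job is handed in when it is done.

Besides the shell and the picture viewer there is one more tool, called after "Request:" by a JSON object that holds its "fn" and its "kwargs", one argument or row to a line. step_arm: Moves the arm, as the interface text tells. Its arguments: {"type":"object","properties":{"moves":{"type":"array","items":{"type":"object","properties":{"tx":{"type":"number"},"ty":{"type":"number"},"tz":{"type":"number"},"rx":{"type":"number"},"ry":{"type":"number"},"rz":{"type":"number"},"claw":{"type":"number"}}}},"grip_force":{"type":"number"}},"required":["moves"]}

```bash
mkdir -p pics; ls; python3 - <<'E'
from bench import arm
import cv2
o=arm.observe(); print(o)
for c in ("top","side"):
    f=arm.grab_frame(c); cv2.imwrite(f"pics/{c}0.png",f["frame"]); print(c,f["origin"],f["attitude"],f["fx"])
    for n in ("tube_top","tube","holder","dowel","clamp","seat","tip_face","trigger_top","post_top","jaw_travel"):
        try: r=arm.landmark_of(c,n)
        except Exception as e: print(n,e); continue
        print(n,[(round(float(d["conf"]),2),[round(float(v),4) for v in d["location"]]) for d in r[:2]])
E
```

```text
pics
{'clock': 0.0, 'joints': array([-8.50556400e+01,  3.02806190e+01,  8.21572752e+01,  1.84370970e-03,
        6.76867456e+01, -1.02283301e+01]), 'qvel': array([-0.08045052,  0.05966493, -0.0418936 , -0.05414603, -0.03176566,
       -0.00911171]), 'effort': array([ 2.14809996e-03, -4.40027189e+01, -1.76596212e+01,  6.34052069e-02,
        5.82820375e-02, -1.52560065e-04]), 'tool_pos': array([ 0.16357214, -0.60286368,  0.40374852]), 'eef_rot': array([-1.79877643e+02, -2.38095057e-02,  1.51719628e+01]), 'contact_force': array([-0.34154647,  0.66689556,  0.09891349]), 'ft_torque': array([-0.02087249, -0.00912367, -0.03478973]), 'grasp_force': 0.0, 'width': 0.08711823195456174}
top [ 4.10674804e-01 -1.09905533e-03  1.30737714e+00] [-174.07207235    0.41848555  -89.11790279] 401.85869975451965
tube_top [(0.51, [0.496, -0.3097, 0.1616])]
tube [(0.56, [0.522, -0.2922, 0.0003]), (0.5, [0.4941, -0.3053, 0.0112])]
holder [(0.74, [0.5258, -0.2927, -0.0006]), (0.38, [0.5609, -0.2896, 0.0084])]
dowel [(0.65, [0.5622, -0.2868, 0.0097])]
clamp [(0.73, [0.5553, 0.2142, 0.0004])]
seat [(0.84, [0.55
[... 376 characters left out ...]
4 ] [-140.4926428    -0.83828558   -3.2735559 ] 374.66966491034424
tube_top [(0.54, [0.4927, -0.3109, 0.1602])]
tube [(0.56, [0.4947, -0.3083, 0.0097])]
holder [(0.75, [0.5238, -0.2963, -0.0003])]
dowel [(0.52, [0.5605, -0.2845, 0.014])]
clamp [(0.91, [0.5569, 0.2174, 0.0]), (0.69, [0.3966, 0.3926, 0.0024])]
seat [(0.63, [0.5556, 0.2154, 0.0079]), (0.38, [0.5549, 0.2157, -0.0029])]
tip_face [(0.5, [0.5542, 0.1608, 0.0623])]
trigger_top [(0.6, [0.5537, 0.0267, 0.1478])]
post_top [(0.66, [0.5533, 0.0585, 0.1447]), (0.4, [0.7385, -0.2707, 0.0033])]
jaw_travel it knows: brush, clamp, dowel, hammer, holder, jaw, oil, post_top, screwdriver, seat, tin, tip_face, trigger, trigger_top, tube, tube_top
```

View pics/top0.png

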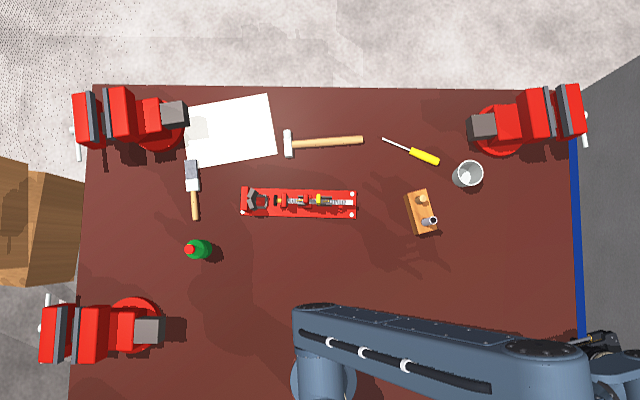

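View pics/side0.png

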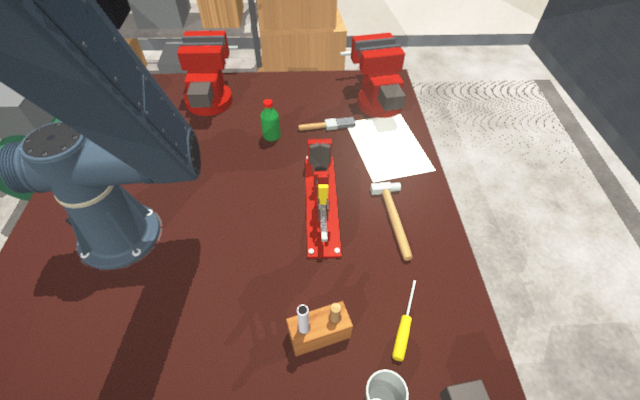

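The top view shows the clamp around px (300,202) with its jaw at the left, and the holder at (423,212) with the tube in the nearer hole (432,220). The side view agrees: tube top at (303,308), dowel at (336,308). The networks match the given heights, so I move above the tube.

Request:
{"fn": "step_arm", "kwargs": {
  "moves": [
    {"tx":41,"ty":0,"tz":0},
    {"tx":80,"ty":8},
    {"tx":115,"ty":30},
    {"tx":145,"ty":59},
    {"tx":175,"ty":88,"rz":1},
    {"tx":205,"ty":117,"rz":2},
    {"tx":235,"ty":146,"rz":3},
    {"tx":262,"ty":175,"rz":4}
  ],
  "grip_force": 25
}}

```text
invalid input
```

Request:
{"fn": "step_arm", "kwargs": {
  "moves": [
    {"tx":14,"ty":39},
    {"tx":30,"ty":75},
    {"tx":50,"ty":100},
    {"tx":69,"ty":117},
    {"tx":69,"ty":118},
    {"tx":69,"ty":118},
    {"tx":69,"ty":118},
    {"tx":69,"ty":118}
  ]
}}

```text
invalid input
```

```bash
cat > h.py <<'E'
from bench import arm
import cv2,numpy as np
def st():
    o=arm.observe(); print(round(float(o["clock"]),2),np.round(o["tool_pos"],4),np.round(o["eef_rot"],2),"F",np.round(o["contact_force"],1),"w",round(float(o["width"]),4),"g",o["grasp_force"]); return o
def lm(c,names,save=None):
    f=arm.grab_frame(c)
    if save: cv2.imwrite("pics/"+save,f["frame"])
    for n in names: print(c,n,[(round(float(d["conf"]),2),np.round(d["location"],4)) for d in arm.landmark_of(c,n)[:2]])
E
python3 - <<'E'
from h import *
st(); lm("wrist",["tube_top","tube","dowel","holder"],"w1.png")
lm("side",["tube_top"]); lm("top",["tube_top"])
E
```

```text
1.0 [ 0.1636 -0.6032  0.4048] [180.    -0.    15.17] F [-0.5 -0.1  0.2] w 0.0869 g 0.0
wrist tube_top []
wrist tube []
wrist dowel []
wrist holder []
side tube_top []
top tube_top [(0.65, array([ 0.6461, -0.4445, -0.0016])), (0.45, array([ 0.4926, -0.3076,  0.1631]))]
```

Request:
{"fn": "step_arm", "kwargs": {
  "moves": [
    {"tx":40,"ty":0,"tz":0,"rx":0,"ry":0,"rz":0,"claw":0},
    {"tx":80,"ty":8,"tz":0,"rx":0,"ry":0,"rz":0,"claw":0},
    {"tx":115,"ty":30,"tz":0,"rx":0,"ry":0,"rz":0,"claw":0},
    {"tx":145,"ty":59,"tz":0,"rx":0,"ry":0,"rz":0,"claw":0},
    {"tx":175,"ty":88,"tz":0,"rx":0,"ry":0,"rz":1,"claw":0},
    {"tx":205,"ty":117,"tz":0,"rx":0,"ry":0,"rz":2,"claw":0},
    {"tx":235,"ty":146,"tz":0,"rx":0,"ry":0,"rz":3,"claw":0},
    {"tx":262,"ty":175,"tz":0,"rx":0,"ry":0,"rz":4,"claw":0}
  ],
  "grip_force": 25
}}

```text
clock: 2.12
tool_pos: [0.4271, -0.4266, 0.4049]
eef_rot: [180.0, -0.0, 19.2]
contact_force: [-0.4, -0.5, 1.1]
width: 0.0868
grasp_force: 0.0
```

Request:
{"fn": "step_arm", "kwargs": {
  "moves": [
    {"tx":14,"ty":38,"tz":0,"rx":0,"ry":0,"rz":0,"claw":0},
    {"tx":30,"ty":75,"tz":0,"rx":0,"ry":0,"rz":0,"claw":0},
    {"tx":50,"ty":100,"tz":0,"rx":0,"ry":0,"rz":0,"claw":0},
    {"tx":69,"ty":118,"tz":0,"rx":0,"ry":0,"rz":0,"claw":0},
    {"tx":69,"ty":118,"tz":0,"rx":0,"ry":0,"rz":0,"claw":0},
    {"tx":69,"ty":118,"tz":0,"rx":0,"ry":0,"rz":0,"claw":0},
    {"tx":69,"ty":118,"tz":0,"rx":0,"ry":0,"rz":0,"claw":0},
    {"tx":69,"ty":118,"tz":0,"rx":0,"ry":0,"rz":0,"claw":0}
  ]
}}

```text
clock: 2.78
tool_pos: [0.494, -0.3112, 0.4047]
eef_rot: [180.0, 0.0, 19.1]
contact_force: [-0.2, 1.0, -0.6]
width: 0.0869
grasp_force: 0.0
```

```bash
python3 - <<'E'
from h import *
st(); lm("wrist",["tube_top","tube","dowel","holder"],"w1.png")
lm("side",["tube_top"]); lm("top",["tube_top"])
E
```

```text
2.78 [ 0.494  -0.3112  0.4047] [1.7999e+02 2.0000e-02 1.9100e+01] F [-0.2  1.  -0.6] w 0.0869 g 0.0
wrist tube_top [(0.78, array([ 0.492 , -0.3083,  0.1572]))]
wrist tube [(0.82, array([ 0.4957, -0.3056,  0.0105]))]
wrist dowel [(0.95, array([ 0.5591, -0.2874,  0.012 ]))]
wrist holder [(0.93, array([ 0.5277, -0.3015, -0.0031]))]
side tube_top []
top tube_top []
```

Request:
{"fn": "step_arm", "kwargs": {
  "moves": [
    {"tx":-0.5,"ty":2,"tz":-20,"rx":0,"ry":0,"rz":0,"claw":0},
    {"tx":-0.5,"ty":2,"tz":-50,"rx":0,"ry":0,"rz":0,"claw":0},
    {"tx":-0.5,"ty":2,"tz":-78,"rx":0,"ry":0,"rz":0,"claw":0},
    {"tx":-0.5,"ty":2,"tz":-93,"rx":0,"ry":0,"rz":0,"claw":0.3},
    {"tx":-0.5,"ty":2,"tz":-99,"rx":0,"ry":0,"rz":0,"claw":0.5},
    {"tx":-0.5,"ty":2,"tz":-99,"rx":0,"ry":0,"rz":0,"claw":1},
    {"tx":-0.5,"ty":2,"tz":-99,"rx":0,"ry":0,"rz":0,"claw":1},
    {"tx":-0.5,"ty":2,"tz":-99,"rx":0,"ry":0,"rz":0,"claw":1}
  ],
  "grip_force": 25
}}

```text
clock: 3.9
tool_pos: [0.4946, -0.3086, 0.3071]
eef_rot: [179.9, -0.1, 19.2]
contact_force: [-0.2, 0.3, 0.7]
width: 0.0618
grasp_force: 0.0
```

Request:
{"fn": "step_arm", "kwargs": {
  "moves": [
    {"tx":0,"ty":0,"tz":0,"rx":0,"ry":0,"rz":0,"claw":1},
    {"tx":0,"ty":0,"tz":0,"rx":0,"ry":0,"rz":0,"claw":1},
    {"tx":0,"ty":0,"tz":0,"rx":0,"ry":0,"rz":0,"claw":1},
    {"tx":0,"ty":0,"tz":0,"rx":0,"ry":0,"rz":0,"claw":1},
    {"tx":0,"ty":0,"tz":0,"rx":0,"ry":0,"rz":0,"claw":1},
    {"tx":0,"ty":0,"tz":0,"rx":0,"ry":0,"rz":0,"claw":1},
    {"tx":0,"ty":0,"tz":0,"rx":0,"ry":0,"rz":0,"claw":1},
    {"tx":0,"ty":0,"tz":3,"rx":0,"ry":0,"rz":0,"claw":1}
  ]
}}

```text
clock: 4.57
tool_pos: [0.4939, -0.308, 0.3083]
eef_rot: [-179.9, 0.0, 19.2]
contact_force: [0.4, 0.4, -0.8]
width: 0.0215
grasp_force: 25.0
```

Request:
{"fn": "step_arm", "kwargs": {
  "moves": [
    {"tx":0,"ty":0,"tz":15,"rx":0,"ry":0,"rz":0,"claw":1},
    {"tx":0,"ty":0,"tz":35,"rx":0,"ry":0,"rz":0,"claw":1},
    {"tx":0,"ty":0,"tz":60,"rx":0,"ry":0,"rz":0,"claw":1},
    {"tx":0,"ty":0,"tz":90,"rx":0,"ry":0,"rz":0,"claw":1},
    {"tx":0,"ty":0,"tz":120,"rx":0,"ry":0,"rz":0,"claw":1},
    {"tx":0,"ty":0,"tz":150,"rx":0,"ry":0,"rz":0,"claw":1},
    {"tx":0,"ty":15,"tz":170,"rx":0,"ry":0,"rz":-2,"claw":1},
    {"tx":0,"ty":40,"tz":175,"rx":0,"ry":0,"rz":-4,"claw":1}
  ]
}}

```text
clock: 5.23
tool_pos: [0.4948, -0.2701, 0.4882]
eef_rot: [179.5, -0.3, 14.9]
contact_force: [1.0, -0.1, -0.8]
width: 0.0211
grasp_force: 24.9
```

Request:
{"fn": "step_arm", "kwargs": {
  "moves": [
    {"tx":5,"ty":30,"tz":0,"rx":0,"ry":0,"rz":-2,"claw":1},
    {"tx":10,"ty":65,"tz":0,"rx":0,"ry":0,"rz":-4,"claw":1},
    {"tx":14,"ty":100,"tz":0,"rx":0,"ry":0,"rz":-6,"claw":1},
    {"tx":18,"ty":135,"tz":0,"rx":0,"ry":0,"rz":-8,"claw":1},
    {"tx":22,"ty":170,"tz":0,"rx":0,"ry":0,"rz":-10,"claw":1},
    {"tx":26,"ty":205,"tz":0,"rx":0,"ry":0,"rz":-12,"claw":1},
    {"tx":30,"ty":240,"tz":0,"rx":0,"ry":0,"rz":-14,"claw":1},
    {"tx":34,"ty":275,"tz":0,"rx":0,"ry":0,"rz":-16,"claw":1}
  ]
}}

```text
clock: 5.9
tool_pos: [0.5278, 0.0085, 0.4838]
eef_rot: [-180.0, 0.0, -0.9]
contact_force: [0.5, -0.2, -1.3]
width: 0.0212
grasp_force: 24.9
```

Request:
{"fn": "step_arm", "kwargs": {
  "moves": [
    {"tx":4,"ty":35,"tz":0,"rx":0,"ry":0,"rz":0,"claw":1},
    {"tx":8,"ty":70,"tz":0,"rx":0,"ry":0,"rz":0,"claw":1},
    {"tx":13,"ty":105,"tz":0,"rx":0,"ry":0,"rz":0,"claw":1},
    {"tx":18,"ty":140,"tz":0,"rx":0,"ry":0,"rz":0,"claw":1},
    {"tx":23,"ty":170,"tz":0,"rx":0,"ry":0,"rz":0,"claw":1},
    {"tx":27,"ty":195,"tz":0,"rx":0,"ry":0,"rz":0,"claw":1},
    {"tx":27,"ty":207,"tz":0,"rx":0,"ry":0,"rz":0,"claw":1},
    {"tx":27,"ty":207,"tz":0,"rx":0,"ry":0,"rz":0,"claw":1}
  ]
}}

```text
clock: 6.57
tool_pos: [0.5546, 0.2159, 0.4834]
eef_rot: [-180.0, 0.0, -0.6]
contact_force: [0.4, -1.2, -0.4]
width: 0.0214
grasp_force: 24.9
```

```bash
python3 - <<'E'
from h import *
st(); lm("wrist",["seat","clamp","tip_face","trigger_top","post_top","tube","tube_top"],"w2.png")
lm("side",["tube","tube_top","seat","clamp"],"s2.png"); lm("top",["tube","tube_top","clamp","seat"])
E
```

```text
6.57 [0.5546 0.2159 0.4834] [-1.7998e+02  5.0000e-02 -6.3000e-01] F [ 0.4 -1.2 -0.4] w 0.0214 g 24.949474723543972
wrist seat [(0.94, array([0.5592, 0.2131, 0.0048])), (0.69, array([0.5569, 0.2112, 0.336 ]))]
wrist clamp [(0.89, array([0.552 , 0.2165, 0.0049]))]
wrist tip_face [(0.6, array([0.5546, 0.1629, 0.0618]))]
wrist trigger_top [(0.77, array([0.5507, 0.0224, 0.1488]))]
wrist post_top [(0.71, array([0.55  , 0.0597, 0.1507]))]
wrist tube [(0.91, array([0.5551, 0.2175, 0.1882]))]
wrist tube_top [(0.87, array([0.5549, 0.2159, 0.3373])), (0.48, array([0.5537, 0.163 , 0.0623]))]
side tube [(0.67, array([0.5536, 0.2149, 0.1887]))]
side tube_top []
side seat [(0.72, array([0.5541, 0.2117, 0.0059]))]
side clamp [(0.91, array([ 0.5557,  0.2166, -0.0007])), (0.21, array([ 0.5241, -0.2975, -0.0009]))]
top tube []
top tube_top []
top clamp [(0.57, array([0.5569, 0.212 , 0.0012]))]
top seat [(0.86, array([0.5569, 0.2134, 0.011 ]))]
```

View pics/w2.png

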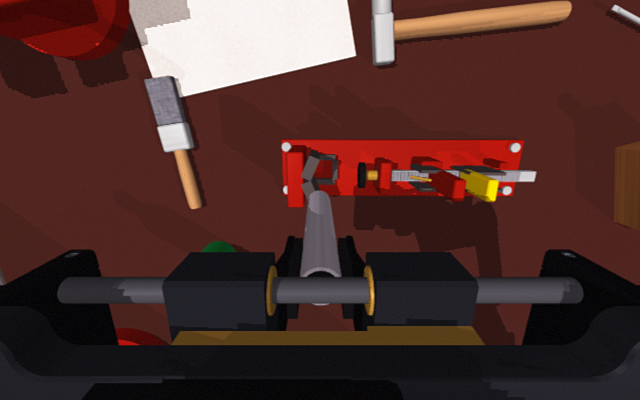

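The wrist view shows the tube held upright at px (318,240), the socket at (325,172), the rubber tip at (362,175), and the trigger (yellow) at (482,187). I lower to just above the rim and check again.

Request:
{"fn": "step_arm", "kwargs": {
  "moves": [
    {"tx":1,"ty":-3,"tz":-20,"rx":0,"ry":0,"rz":0,"claw":1},
    {"tx":1,"ty":-3,"tz":-50,"rx":0,"ry":0,"rz":0,"claw":1},
    {"tx":1,"ty":-3,"tz":-80,"rx":0,"ry":0,"rz":0,"claw":1},
    {"tx":1,"ty":-3,"tz":-110,"rx":0,"ry":0,"rz":0,"claw":1},
    {"tx":1,"ty":-3,"tz":-135,"rx":0,"ry":0,"rz":0,"claw":1},
    {"tx":1,"ty":-3,"tz":-150,"rx":0,"ry":0,"rz":0,"claw":1},
    {"tx":1,"ty":-3,"tz":-154,"rx":0,"ry":0,"rz":0,"claw":1},
    {"tx":1,"ty":-3,"tz":-154,"rx":0,"ry":0,"rz":0,"claw":1}
  ]
}}

```text
clock: 8.13
tool_pos: [0.5559, 0.2108, 0.3285]
eef_rot: [180.0, 0.2, -0.8]
contact_force: [-0.1, -0.7, -0.6]
width: 0.0214
grasp_force: 24.9
```

```bash
python3 - <<'E'
from h import *
st(); lm("wrist",["seat","clamp","tip_face","tube","tube_top"])
f=arm.grab_frame("wrist")["frame"]; g=arm.grab_frame("side")["frame"]
a=cv2.resize(f[60:300,200:460],None,fx=2,fy=2); cv2.imwrite("pics/w3.png",a)
cv2.imwrite("pics/s3.png",cv2.resize(g[120:260,270:370],None,fx=4,fy=4,interpolation=2))
for n in ["seat","clamp","tube"]: print(n,[(round(float(d["conf"]),2),np.round(d["location"],4)) for d in arm.landmark_of("side",n)[:2]])
E
```

```text
8.13 [0.5559 0.2108 0.3285] [ 1.7997e+02  1.6000e-01 -8.2000e-01] F [-0.1 -0.7 -0.6] w 0.0214 g 24.949892952572554
wrist seat [(0.79, array([0.5539, 0.2113, 0.0117]))]
wrist clamp [(0.84, array([0.5511, 0.2181, 0.0027]))]
wrist tip_face [(0.94, array([0.5535, 0.1635, 0.0647]))]
wrist tube [(0.69, array([0.5567, 0.2104, 0.0348]))]
wrist tube_top [(0.77, array([0.5559, 0.2069, 0.1784])), (0.45, array([0.5503, 0.0609, 0.1486]))]
seat [(0.67, array([0.5535, 0.2153, 0.0079])), (0.66, array([ 0.5943,  0.4337, -0.0018]))]
clamp [(0.73, array([ 0.5563,  0.218 , -0.0009]))]
tube [(0.67, array([0.5554, 0.2112, 0.0337])), (0.6, array([0.554 , 0.2143, 0.0079]))]
```

View pics/w3.png

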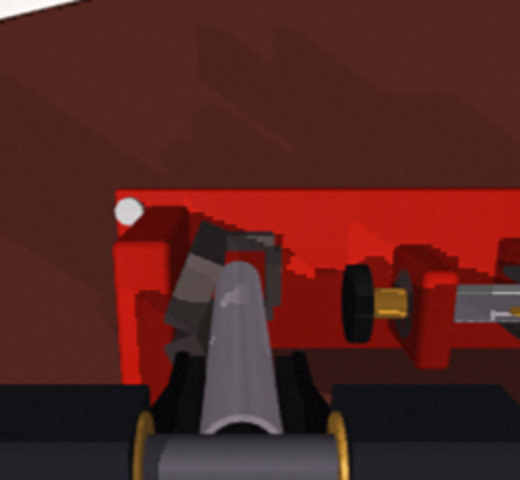

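View pics/s3.png

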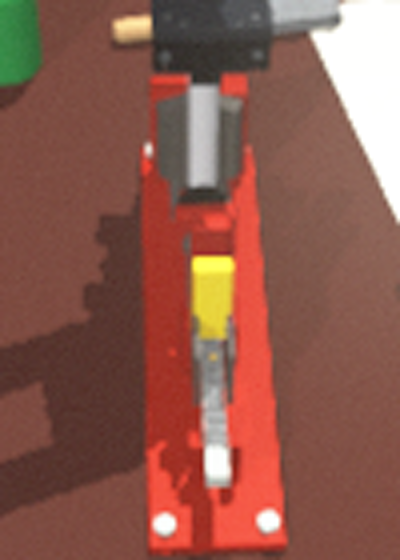

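The wrist crop shows the tube foot over the socket opening (px 240,265), with a similar gap on each side. The side crop shows the tube centred in the V. I lower it in gently.

Request:
{"fn": "step_arm", "kwargs": {
  "moves": [
    {"tx":-0.5,"ty":1.5,"tz":0,"rx":0,"ry":0,"rz":0,"claw":1},
    {"tx":-0.5,"ty":1.5,"tz":-3,"rx":0,"ry":0,"rz":0,"claw":1},
    {"tx":-0.5,"ty":1.5,"tz":-6,"rx":0,"ry":0,"rz":0,"claw":1},
    {"tx":-0.5,"ty":1.5,"tz":-9,"rx":0,"ry":0,"rz":0,"claw":1},
    {"tx":-0.5,"ty":1.5,"tz":-12,"rx":0,"ry":0,"rz":0,"claw":1},
    {"tx":-0.5,"ty":1.5,"tz":-15,"rx":0,"ry":0,"rz":0,"claw":1},
    {"tx":-0.5,"ty":1.5,"tz":-17,"rx":0,"ry":0,"rz":0,"claw":1},
    {"tx":-0.5,"ty":1.5,"tz":-17,"rx":0,"ry":0,"rz":0,"claw":1}
  ]
}}

```text
clock: 9.35
tool_pos: [0.5554, 0.2122, 0.312]
eef_rot: [180.0, 0.1, -0.8]
contact_force: [-0.5, 0.8, 0.2]
width: 0.0213
grasp_force: 24.9
```

Request:
{"fn": "step_arm", "kwargs": {
  "moves": [
    {"tx":0,"ty":0,"tz":-1,"rx":0,"ry":0,"rz":0,"claw":1},
    {"tx":0,"ty":0,"tz":-2,"rx":0,"ry":0,"rz":0,"claw":1},
    {"tx":0,"ty":0,"tz":-3,"rx":0,"ry":0,"rz":0,"claw":1},
    {"tx":0,"ty":0,"tz":-4,"rx":0,"ry":0,"rz":0,"claw":1},
    {"tx":0,"ty":0,"tz":-5,"rx":0,"ry":0,"rz":0,"claw":1},
    {"tx":0,"ty":0,"tz":-5.5,"rx":0,"ry":0,"rz":0,"claw":1},
    {"tx":0,"ty":0,"tz":-6,"rx":0,"ry":0,"rz":0,"claw":1},
    {"tx":0,"ty":0,"tz":-6,"rx":0,"ry":0,"rz":0,"claw":1}
  ]
}}

```text
clock: 10.02
tool_pos: [0.5556, 0.2123, 0.3067]
eef_rot: [180.0, 0.0, -0.8]
contact_force: [0.4, -0.2, -1.4]
width: 0.0212
grasp_force: 24.9
```

Request:
{"fn": "step_arm", "kwargs": {
  "moves": [
    {"tx":0,"ty":0,"tz":-0.5,"rx":0,"ry":0,"rz":0,"claw":1},
    {"tx":0,"ty":0,"tz":-1,"rx":0,"ry":0,"rz":0,"claw":1},
    {"tx":0,"ty":0,"tz":-1.5,"rx":0,"ry":0,"rz":0,"claw":1},
    {"tx":0,"ty":0,"tz":-1.5,"rx":0,"ry":0,"rz":0,"claw":1},
    {"tx":0,"ty":0,"tz":-1.5,"rx":0,"ry":0,"rz":0,"claw":1},
    {"tx":0,"ty":0,"tz":-1.5,"rx":0,"ry":0,"rz":0,"claw":1},
    {"tx":0,"ty":0,"tz":-1.5,"rx":0,"ry":0,"rz":0,"claw":1},
    {"tx":0,"ty":0,"tz":-1.5,"rx":0,"ry":0,"rz":0,"claw":1}
  ],
  "grip_force": 10
}}

```text
clock: 10.68
tool_pos: [0.5558, 0.2124, 0.3058]
eef_rot: [-180.0, -0.1, -0.8]
contact_force: [-0.4, -0.1, 4.9]
width: 0.0217
grasp_force: 10.0
```

Request:
{"fn": "step_arm", "kwargs": {
  "moves": [
    {"tx":0,"ty":0,"tz":0,"rx":0,"ry":0,"rz":0,"claw":0.5},
    {"tx":0,"ty":0,"tz":0,"rx":0,"ry":0,"rz":0,"claw":0.3},
    {"tx":0,"ty":0,"tz":0,"rx":0,"ry":0,"rz":0,"claw":0.3},
    {"tx":0,"ty":0,"tz":0,"rx":0,"ry":0,"rz":0,"claw":0.3},
    {"tx":0,"ty":0,"tz":0,"rx":0,"ry":0,"rz":0,"claw":0.3},
    {"tx":0,"ty":0,"tz":8,"rx":0,"ry":0,"rz":0,"claw":0.3},
    {"tx":0,"ty":0,"tz":25,"rx":0,"ry":0,"rz":0,"claw":0.3},
    {"tx":0,"ty":0,"tz":50,"rx":0,"ry":0,"rz":0,"claw":0.3}
  ]
}}

```text
clock: 11.35
tool_pos: [0.5548, 0.2121, 0.354]
eef_rot: [179.9, 0.3, -0.8]
contact_force: [-0.1, -0.6, -0.2]
width: 0.0596
grasp_force: 0.0
```

Request:
{"fn": "step_arm", "kwargs": {
  "moves": [
    {"tx":0,"ty":0,"tz":20,"rx":0,"ry":0,"rz":0,"claw":0.3},
    {"tx":0,"ty":-25,"tz":30,"rx":0,"ry":0,"rz":0,"claw":0.5},
    {"tx":0,"ty":-60,"tz":30,"rx":0,"ry":0,"rz":0,"claw":1},
    {"tx":0,"ty":-95,"tz":30,"rx":0,"ry":0,"rz":0,"claw":1},
    {"tx":-2,"ty":-130,"tz":30,"rx":0,"ry":0,"rz":0,"claw":1},
    {"tx":-4,"ty":-170,"tz":30,"rx":0,"ry":0,"rz":0,"claw":1},
    {"tx":-4,"ty":-205,"tz":30,"rx":0,"ry":0,"rz":0,"claw":1},
    {"tx":-4,"ty":-232,"tz":30,"rx":0,"ry":0,"rz":0,"claw":1}
  ],
  "grip_force": 40
}}

```text
clock: 12.02
tool_pos: [0.5513, -0.0222, 0.386]
eef_rot: [180.0, -0.1, -0.9]
contact_force: [0.8, -0.3, 0.7]
width: 0.0222
grasp_force: 0.0
```

```bash
python3 - <<'E'
from h import *
st(); lm("wrist",["tube","tube_top","seat","clamp","trigger_top","post_top","tip_face"],"w4.png")
lm("side",["tube","tube_top","clamp","seat","tip_face","trigger_top","post_top"])
lm("top",["tube","tube_top","clamp","seat","tip_face","trigger_top"])
E
```

```text
12.02 [ 0.5513 -0.0222  0.386 ] [ 1.7995e+02 -5.0000e-02 -9.0000e-01] F [ 0.8 -0.3  0.7] w 0.0222 g 0.0
wrist tube [(0.74, array([0.5488, 0.021 , 0.1504])), (0.63, array([0.5574, 0.211 , 0.0109]))]
wrist tube_top [(0.97, array([0.5558, 0.2117, 0.1558]))]
wrist seat [(0.77, array([0.5571, 0.2114, 0.0082]))]
wrist clamp [(0.66, array([0.5518, 0.2157, 0.0007]))]
wrist trigger_top [(0.57, array([0.5511, 0.0197, 0.1496]))]
wrist post_top [(0.83, array([0.5482, 0.0576, 0.1469]))]
wrist tip_face [(0.91, array([0.5544, 0.1629, 0.0593])), (0.34, array([0.5574, 0.2136, 0.0115]))]
side tube []
side tube_top []
side clamp [(0.7, array([ 5.535e-01,  2.141e-01, -4.000e-04]))]
side seat [(0.9, array([0.5539, 0.2144, 0.0115])), (0.55, array([0.5498, 0.0269, 0.1497]))]
side tip_face []
side trigger_top [(0.72, array([0.5518, 0.0298, 0.1488]))]
side post_top []
top tube [(0.43, array([0.5549, 0.2174, 0.0146]))]
top tube_top [(0.67, array([0.5545, 0.2121, 0.1604]))]
top clamp [(0.96, array([0.5595, 0.2132, 0.0019]))]
top seat [(0.86, array([0.5564, 0.2121, 0.014 ])), (0.71, array([0.5884, 0.4385, 0.0032]))]
top tip_face [(0.5, array([0.5498, 0.1622, 0.0617]))]
top trigger_top []
```

View pics/w4.png

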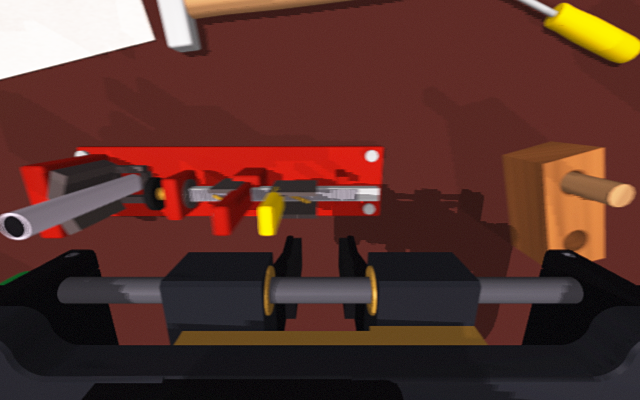

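The wrist view shows the tube standing upright in the socket (top at px (15,222)), the rubber tip at (155,190), the post at (228,210), and the trigger at (270,215). The fingers are behind the trigger. I descend there and start pumping.

Request:
{"fn": "step_arm", "kwargs": {
  "moves": [
    {"tx":0,"ty":0,"tz":-15,"rx":0,"ry":0,"rz":0,"claw":1},
    {"tx":0,"ty":0,"tz":-45,"rx":0,"ry":0,"rz":0,"claw":1},
    {"tx":0,"ty":0,"tz":-75,"rx":0,"ry":0,"rz":0,"claw":1},
    {"tx":0,"ty":0,"tz":-90,"rx":0,"ry":0,"rz":0,"claw":1},
    {"tx":0,"ty":0,"tz":-92,"rx":0,"ry":0,"rz":0,"claw":1},
    {"tx":0,"ty":8,"tz":-92,"rx":0,"ry":0,"rz":0,"claw":1},
    {"tx":0,"ty":14,"tz":-92,"rx":0,"ry":0,"rz":0,"claw":1},
    {"tx":0,"ty":14,"tz":-92,"rx":0,"ry":0,"rz":0,"claw":1}
  ],
  "grip_force": 50
}}

```text
clock: 13.83
tool_pos: [0.552, -0.0045, 0.2946]
eef_rot: [180.0, -0.1, -0.8]
contact_force: [0.4, -0.8, 1.4]
width: 0.0005
grasp_force: 0.0
```

Request:
{"fn": "step_arm", "kwargs": {
  "moves": [
    {"tx":0,"ty":3,"tz":0,"rx":0,"ry":0,"rz":0,"claw":1},
    {"tx":0,"ty":6,"tz":0,"rx":0,"ry":0,"rz":0,"claw":1},
    {"tx":0,"ty":9,"tz":0,"rx":0,"ry":0,"rz":0,"claw":1},
    {"tx":0,"ty":12,"tz":0,"rx":0,"ry":0,"rz":0,"claw":1},
    {"tx":0,"ty":15,"tz":0,"rx":0,"ry":0,"rz":0,"claw":1},
    {"tx":0,"ty":17,"tz":0,"rx":0,"ry":0,"rz":0,"claw":1},
    {"tx":0,"ty":17,"tz":0,"rx":0,"ry":0,"rz":0,"claw":1},
    {"tx":0,"ty":17,"tz":0,"rx":0,"ry":0,"rz":0,"claw":1}
  ]
}}

```text
clock: 14.5
tool_pos: [0.5519, 0.0111, 0.2938]
eef_rot: [180.0, -0.1, -0.8]
contact_force: [0.7, -3.6, 4.2]
width: 0.0005
grasp_force: 1.9
```

```bash
python3 - <<'E'
from h import *
st(); lm("wrist",["tube_top","trigger_top","post_top","tip_face"],"w5.png")
lm("side",["tip_face","trigger_top","post_top"])
lm("top",["tip_face","trigger_top"])
E
```

```text
14.5 [0.5519 0.0111 0.2938] [ 1.7996e+02 -9.0000e-02 -8.2000e-01] F [ 0.7 -3.6  4.2] w 0.0005 g 1.8827547132968903
wrist tube_top []
wrist trigger_top []
wrist post_top []
wrist tip_face [(0.88, array([0.553 , 0.1632, 0.0612]))]
side tip_face []
side trigger_top [(0.16, array([ 0.5222, -0.2947, -0.0017]))]
side post_top [(0.65, array([0.5559, 0.0588, 0.146 ]))]
top tip_face [(0.64, array([0.5525, 0.1662, 0.0653])), (0.64, array([ 0.735 , -0.2704, -0.0036]))]
top trigger_top [(0.6, array([7.536e-01, 1.160e-02, 5.000e-04]))]
```

Request:
{"fn": "step_arm", "kwargs": {
  "moves": [
    {"tx":0,"ty":1.5,"tz":0,"rx":0,"ry":0,"rz":0,"claw":1},
    {"tx":0,"ty":3,"tz":0,"rx":0,"ry":0,"rz":0,"claw":1},
    {"tx":0,"ty":4.5,"tz":0,"rx":0,"ry":0,"rz":0,"claw":1},
    {"tx":0,"ty":6,"tz":0,"rx":0,"ry":0,"rz":0,"claw":1},
    {"tx":0,"ty":7,"tz":0,"rx":0,"ry":0,"rz":0,"claw":1},
    {"tx":0,"ty":7,"tz":0,"rx":0,"ry":0,"rz":0,"claw":1},
    {"tx":0,"ty":7,"tz":0,"rx":0,"ry":0,"rz":0,"claw":1},
    {"tx":0,"ty":7,"tz":0,"rx":0,"ry":0,"rz":0,"claw":1}
  ]
}}

```text
clock: 15.77
tool_pos: [0.5519, 0.0179, 0.2934]
eef_rot: [179.9, -0.1, -0.8]
contact_force: [2.0, -6.0, 4.4]
width: 0.0007
grasp_force: 3.3
```

```bash
python3 - <<'E'
from h import *
st(); lm("wrist",["tip_face","trigger_top"],"w6.png");lm("top",["tip_face","trigger_top"]); lm("side",["tip_face","trigger_top"])
E
```

```text
15.77 [0.5519 0.0179 0.2934] [ 1.7993e+02 -7.0000e-02 -8.1000e-01] F [ 2.  -6.   4.4] w 0.0007 g 3.2598821818828583
wrist tip_face [(0.68, array([0.5529, 0.1713, 0.063 ]))]
wrist trigger_top []
top tip_face [(0.42, array([0.552 , 0.1668, 0.0632])), (0.22, array([ 0.5555,  0.2156, -0.0006]))]
top trigger_top []
side tip_face []
side trigger_top []
```

View pics/w6.png

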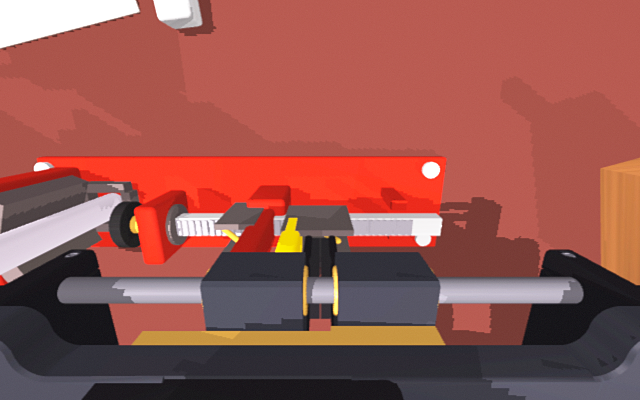

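The wrist view shows the fingers pressing the yellow trigger (px (290,238)) towards the red post (262,230). The tip at (125,225) has advanced, so the tooth has caught.

Request:
{"fn": "step_arm", "kwargs": {
  "moves": [
    {"tx":0,"ty":1,"tz":0,"rx":0,"ry":0,"rz":0,"claw":1},
    {"tx":0,"ty":2,"tz":0,"rx":0,"ry":0,"rz":0,"claw":1},
    {"tx":0,"ty":3,"tz":0,"rx":0,"ry":0,"rz":0,"claw":1},
    {"tx":0,"ty":3,"tz":0,"rx":0,"ry":0,"rz":0,"claw":1},
    {"tx":0,"ty":3,"tz":0,"rx":0,"ry":0,"rz":0,"claw":1},
    {"tx":0,"ty":3,"tz":0,"rx":0,"ry":0,"rz":0,"claw":1},
    {"tx":0,"ty":3,"tz":0,"rx":0,"ry":0,"rz":0,"claw":1},
    {"tx":0,"ty":3,"tz":0,"rx":0,"ry":0,"rz":0,"claw":1}
  ]
}}

```text
clock: 16.88
tool_pos: [0.552, 0.0208, 0.2935]
eef_rot: [179.9, -0.1, -0.8]
contact_force: [0.7, -6.4, 5.4]
width: 0.0005
grasp_force: 3.5
```

Request:
{"fn": "step_arm", "kwargs": {
  "moves": [
    {"tx":0,"ty":0.5,"tz":0,"rx":0,"ry":0,"rz":0,"claw":1},
    {"tx":0,"ty":1,"tz":0,"rx":0,"ry":0,"rz":0,"claw":1},
    {"tx":0,"ty":1.5,"tz":0,"rx":0,"ry":0,"rz":0,"claw":1},
    {"tx":0,"ty":2,"tz":0,"rx":0,"ry":0,"rz":0,"claw":1},
    {"tx":0,"ty":2,"tz":0,"rx":0,"ry":0,"rz":0,"claw":1},
    {"tx":0,"ty":2,"tz":0,"rx":0,"ry":0,"rz":0,"claw":1},
    {"tx":0,"ty":2,"tz":0,"rx":0,"ry":0,"rz":0,"claw":1},
    {"tx":0,"ty":2,"tz":0,"rx":0,"ry":0,"rz":0,"claw":1}
  ]
}}

```text
clock: 17.55
tool_pos: [0.552, 0.0221, 0.2935]
eef_rot: [179.8, -0.1, -0.8]
contact_force: [-0.3, -9.3, 4.1]
width: 0.0006
grasp_force: 5.0
```

```bash
python3 - <<'E'
from h import *
st(); lm("wrist",["tip_face","jaw","clamp","seat"]);lm("top",["tip_face","jaw"]); lm("side",["tip_face","jaw"])
E
```

```text
17.55 [0.552  0.0221 0.2935] [ 1.7983e+02 -7.0000e-02 -7.7000e-01] F [-0.3 -9.3  4.1] w 0.0006 g 5.044445456005633
wrist tip_face [(0.8, array([0.5524, 0.1745, 0.0632]))]
wrist jaw []
wrist clamp [(0.56, array([0.5526, 0.2192, 0.0012]))]
wrist seat []
top tip_face [(0.48, array([0.5534, 0.1719, 0.0641]))]
top jaw []
side tip_face []
side jaw []
```

Request:
{"fn": "step_arm", "kwargs": {
  "moves": [
    {"tx":0,"ty":-12,"tz":0,"rx":0,"ry":0,"rz":0,"claw":1},
    {"tx":0,"ty":-24,"tz":0,"rx":0,"ry":0,"rz":0,"claw":1},
    {"tx":0,"ty":-25,"tz":0,"rx":0,"ry":0,"rz":0,"claw":1},
    {"tx":0,"ty":-25,"tz":0,"rx":0,"ry":0,"rz":0,"claw":1},
    {"tx":0,"ty":-25,"tz":0,"rx":0,"ry":0,"rz":0,"claw":1},
    {"tx":0,"ty":-21,"tz":0,"rx":0,"ry":0,"rz":0,"claw":1},
    {"tx":0,"ty":-18,"tz":0,"rx":0,"ry":0,"rz":0,"claw":1},
    {"tx":0,"ty":-15,"tz":0,"rx":0,"ry":0,"rz":0,"claw":1}
  ]
}}

```text
clock: 18.77
tool_pos: [0.5513, 0.0084, 0.2929]
eef_rot: [179.9, 0.1, -0.7]
contact_force: [-0.5, -6.6, -2.5]
width: 0.0003
grasp_force: 2.6
```

Request:
{"fn": "step_arm", "kwargs": {
  "moves": [
    {"tx":0,"ty":3,"tz":0,"rx":0,"ry":0,"rz":0,"claw":1},
    {"tx":0,"ty":6,"tz":0,"rx":0,"ry":0,"rz":0,"claw":1},
    {"tx":0,"ty":9,"tz":0,"rx":0,"ry":0,"rz":0,"claw":1},
    {"tx":0,"ty":12,"tz":0,"rx":0,"ry":0,"rz":0,"claw":1},
    {"tx":0,"ty":14,"tz":0,"rx":0,"ry":0,"rz":0,"claw":1},
    {"tx":0,"ty":15,"tz":0,"rx":0,"ry":0,"rz":0,"claw":1},
    {"tx":0,"ty":15,"tz":0,"rx":0,"ry":0,"rz":0,"claw":1},
    {"tx":0,"ty":15,"tz":0,"rx":0,"ry":0,"rz":0,"claw":1}
  ]
}}

```text
clock: 19.43
tool_pos: [0.5515, 0.0222, 0.293]
eef_rot: [179.8, 0.1, -0.7]
contact_force: [0.1, -9.3, -2.2]
width: 0.0003
grasp_force: 4.6
```

```bash
python3 - <<'E'
from h import *
st()
for i in range(2): lm("wrist",["tip_face"])
lm("top",["tip_face"]); lm("side",["tip_face"])
E
```

```text
19.43 [0.5515 0.0222 0.293 ] [ 1.7977e+02  6.0000e-02 -6.9000e-01] F [ 0.1 -9.3 -2.2] w 0.0003 g 4.593418529257178
wrist tip_face [(0.62, array([0.5541, 0.1888, 0.0622])), (0.2, array([0.5571, 0.2145, 0.0125]))]
wrist tip_face [(0.61, array([0.5531, 0.1889, 0.066 ]))]
top tip_face [(0.67, array([ 0.5238, -0.2922,  0.0013])), (0.48, array([0.5527, 0.1868, 0.064 ]))]
side tip_face []
```

Request:
{"fn": "step_arm", "kwargs": {
  "moves": [
    {"tx":0,"ty":-12,"tz":0,"rx":0,"ry":0,"rz":0,"claw":1},
    {"tx":0,"ty":-24,"tz":0,"rx":0,"ry":0,"rz":0,"claw":1},
    {"tx":0,"ty":-25,"tz":0,"rx":0,"ry":0,"rz":0,"claw":1},
    {"tx":0,"ty":-25,"tz":0,"rx":0,"ry":0,"rz":0,"claw":1},
    {"tx":0,"ty":-25,"tz":0,"rx":0,"ry":0,"rz":0,"claw":1},
    {"tx":0,"ty":-21,"tz":0,"rx":0,"ry":0,"rz":0,"claw":1},
    {"tx":0,"ty":-18,"tz":0,"rx":0,"ry":0,"rz":0,"claw":1},
    {"tx":0,"ty":-15,"tz":0,"rx":0,"ry":0,"rz":0,"claw":1}
  ]
}}

```text
clock: 20.5
tool_pos: [0.5517, 0.0084, 0.2934]
eef_rot: [179.9, -0.0, -0.7]
contact_force: [0.1, -5.8, -0.5]
width: 0.0006
grasp_force: 2.8
```

Request:
{"fn": "step_arm", "kwargs": {
  "moves": [
    {"tx":0,"ty":2,"tz":0,"rx":0,"ry":0,"rz":0,"claw":1},
    {"tx":0,"ty":4,"tz":0,"rx":0,"ry":0,"rz":0,"claw":1},
    {"tx":0,"ty":6,"tz":0,"rx":0,"ry":0,"rz":0,"claw":1},
    {"tx":0,"ty":8,"tz":0,"rx":0,"ry":0,"rz":0,"claw":1},
    {"tx":0,"ty":9,"tz":0,"rx":0,"ry":0,"rz":0,"claw":1},
    {"tx":0,"ty":10,"tz":0,"rx":0,"ry":0,"rz":0,"claw":1},
    {"tx":0,"ty":10,"tz":0,"rx":0,"ry":0,"rz":0,"claw":1},
    {"tx":0,"ty":10,"tz":0,"rx":0,"ry":0,"rz":0,"claw":1}
  ]
}}

```text
clock: 21.17
tool_pos: [0.5518, 0.018, 0.2934]
eef_rot: [179.9, -0.0, -0.7]
contact_force: [0.1, -5.7, -0.7]
width: 0.0003
grasp_force: 2.8
```

```bash
python3 - <<'E'
from h import *
st()
for i in range(2): lm("wrist",["tip_face","tube_top"])
lm("top",["tip_face","tube_top"])
E
```

```text
21.17 [0.5518 0.018  0.2934] [ 1.7987e+02 -3.0000e-02 -7.4000e-01] F [ 0.1 -5.7 -0.7] w 0.0003 g 2.818074356764555
wrist tip_face [(0.93, array([0.5544, 0.2009, 0.0635]))]
wrist tube_top []
wrist tip_face [(0.65, array([0.5523, 0.2003, 0.0644]))]
wrist tube_top []
top tip_face [(0.51, array([0.551 , 0.1998, 0.0613]))]
top tube_top [(0.61, array([0.5594, 0.2132, 0.1616]))]
```

Request:
{"fn": "step_arm", "kwargs": {
  "moves": [
    {"tx":0,"ty":0.5,"tz":0,"rx":0,"ry":0,"rz":0,"claw":1},
    {"tx":0,"ty":1,"tz":0,"rx":0,"ry":0,"rz":0,"claw":1},
    {"tx":0,"ty":1.5,"tz":0,"rx":0,"ry":0,"rz":0,"claw":1},
    {"tx":0,"ty":2,"tz":0,"rx":0,"ry":0,"rz":0,"claw":1},
    {"tx":0,"ty":2.5,"tz":0,"rx":0,"ry":0,"rz":0,"claw":1},
    {"tx":0,"ty":3,"tz":0,"rx":0,"ry":0,"rz":0,"claw":1},
    {"tx":0,"ty":3,"tz":0,"rx":0,"ry":0,"rz":0,"claw":1},
    {"tx":0,"ty":3,"tz":0,"rx":0,"ry":0,"rz":0,"claw":1}
  ]
}}

```text
clock: 22.28
tool_pos: [0.5518, 0.0208, 0.2934]
eef_rot: [179.9, -0.0, -0.7]
contact_force: [0.0, -6.8, 0.1]
width: 0.0
grasp_force: 3.1
```

```bash
python3 - <<'E'
from h import *
st()
for i in range(2): lm("wrist",["tip_face","tube_top"])
lm("top",["tip_face","tube_top","tube"],)
E
```

```text
22.28 [0.5518 0.0208 0.2934] [ 1.7986e+02 -4.0000e-02 -7.4000e-01] F [ 0.  -6.8  0.1] w 0.0 g 3.1376536935567856
wrist tip_face [(0.84, array([0.5555, 0.2038, 0.0623]))]
wrist tube_top []
wrist tip_face [(0.95, array([0.555 , 0.2035, 0.0625]))]
wrist tube_top []
top tip_face [(0.55, array([0.5531, 0.2032, 0.0648])), (0.3, array([0.5894, 0.4349, 0.0026]))]
top tube_top [(0.4, array([0.5595, 0.2139, 0.1624]))]
top tube [(0.42, array([0.5539, 0.2126, 0.013 ]))]
```

Request:
{"fn": "step_arm", "kwargs": {
  "moves": [
    {"tx":0,"ty":-12,"tz":0,"rx":0,"ry":0,"rz":0,"claw":1},
    {"tx":0,"ty":-23,"tz":0,"rx":0,"ry":0,"rz":0,"claw":1},
    {"tx":0,"ty":-24,"tz":0,"rx":0,"ry":0,"rz":0,"claw":1},
    {"tx":0,"ty":-24,"tz":0,"rx":0,"ry":0,"rz":0,"claw":1},
    {"tx":0,"ty":-20,"tz":0,"rx":0,"ry":0,"rz":0,"claw":1},
    {"tx":0,"ty":-17,"tz":0,"rx":0,"ry":0,"rz":0,"claw":1},
    {"tx":0,"ty":-14,"tz":0,"rx":0,"ry":0,"rz":0,"claw":1},
    {"tx":0,"ty":-14,"tz":0,"rx":0,"ry":0,"rz":0,"claw":1}
  ]
}}

```text
clock: 23.45
tool_pos: [0.5515, 0.0076, 0.2932]
eef_rot: [179.9, 0.0, -0.7]
contact_force: [-1.1, -3.9, -0.9]
width: 0.0002
grasp_force: 2.2
```

Request:
{"fn": "step_arm", "kwargs": {
  "moves": [
    {"tx":0,"ty":1,"tz":0,"rx":0,"ry":0,"rz":0,"claw":1},
    {"tx":0,"ty":2,"tz":0,"rx":0,"ry":0,"rz":0,"claw":1},
    {"tx":0,"ty":3,"tz":0,"rx":0,"ry":0,"rz":0,"claw":1},
    {"tx":0,"ty":4,"tz":0,"rx":0,"ry":0,"rz":0,"claw":1},
    {"tx":0,"ty":4,"tz":0,"rx":0,"ry":0,"rz":0,"claw":1},
    {"tx":0,"ty":4,"tz":0,"rx":0,"ry":0,"rz":0,"claw":1},
    {"tx":0,"ty":4,"tz":0,"rx":0,"ry":0,"rz":0,"claw":1},
    {"tx":0,"ty":4,"tz":0,"rx":0,"ry":0,"rz":0,"claw":1}
  ]
}}

```text
clock: 24.12
tool_pos: [0.5516, 0.0106, 0.2933]
eef_rot: [179.9, 0.0, -0.8]
contact_force: [-1.0, -7.0, -0.6]
width: -0.0
grasp_force: 3.5
```

```bash
python3 - <<'E'
from h import *
st()
for i in range(2): lm("wrist",["tip_face"])
lm("top",["tip_face","tube_top","tube"],)
for i in range(3): arm.grab_frame("top"); st()
E
```

```text
24.12 [0.5516 0.0106 0.2933] [ 1.7987e+02  2.0000e-02 -7.6000e-01] F [-1.  -7.  -0.6] w -0.0 g 3.465524632483721
wrist tip_face [(0.8, array([0.5552, 0.2031, 0.0645]))]
wrist tip_face [(0.8, array([0.5559, 0.2033, 0.0579]))]
top tip_face [(0.48, array([0.5522, 0.2052, 0.0619]))]
top tube_top [(0.62, array([0.5546, 0.2173, 0.1585])), (0.33, array([ 0.753,  0.012, -0.001]))]
top tube [(0.39, array([0.5556, 0.2159, 0.0127]))]
24.57 [0.5516 0.0106 0.2933] [ 1.7987e+02  2.0000e-02 -7.6000e-01] F [-0.3 -7.6 -0.6] w 0.0004 g 3.4608398331329226
24.62 [0.5516 0.0106 0.2933] [ 1.7987e+02  2.0000e-02 -7.6000e-01] F [-0.9 -6.4  0.5] w 0.0003 g 3.4607663098722696
24.67 [0.5516 0.0106 0.2933] [ 1.7987e+02  2.0000e-02 -7.6000e-01] F [-1.4 -7.3 -0.1] w 0.0004 g 3.460620017722249
```

Request:
{"fn": "step_arm", "kwargs": {
  "moves": [
    {"tx":0,"ty":0.5,"tz":0,"rx":0,"ry":0,"rz":0,"claw":1},
    {"tx":0,"ty":1,"tz":0,"rx":0,"ry":0,"rz":0,"claw":1},
    {"tx":0,"ty":1.5,"tz":0,"rx":0,"ry":0,"rz":0,"claw":1},
    {"tx":0,"ty":2,"tz":0,"rx":0,"ry":0,"rz":0,"claw":1},
    {"tx":0,"ty":2.5,"tz":0,"rx":0,"ry":0,"rz":0,"claw":1},
    {"tx":0,"ty":3,"tz":0,"rx":0,"ry":0,"rz":0,"claw":1},
    {"tx":0,"ty":3,"tz":0,"rx":0,"ry":0,"rz":0,"claw":1},
    {"tx":0,"ty":3,"tz":0,"rx":0,"ry":0,"rz":0,"claw":1}
  ]
}}

```text
clock: 25.33
tool_pos: [0.5516, 0.0132, 0.2933]
eef_rot: [179.8, 0.0, -0.7]
contact_force: [-0.6, -9.3, -0.1]
width: 0.0003
grasp_force: 4.5
```

```bash
python3 - <<'E'
from h import *
st()
for i in range(2): lm("wrist",["tip_face"])
lm("top",["tip_face","tube_top","tube"],)
for i in range(3): arm.grab_frame("top"); st()
E
```

```text
25.33 [0.5516 0.0132 0.2933] [ 1.7981e+02  2.0000e-02 -7.4000e-01] F [-0.6 -9.3 -0.1] w 0.0003 g 4.470708905719221
wrist tip_face [(0.86, array([0.554 , 0.2053, 0.0646]))]
wrist tip_face [(0.95, array([0.555 , 0.2052, 0.0623]))]
top tip_face [(0.45, array([0.5528, 0.2057, 0.0648]))]
top tube_top [(0.38, array([0.5555, 0.2166, 0.1606]))]
top tube [(0.43, array([0.5549, 0.2178, 0.0092]))]
25.78 [0.5516 0.0131 0.2933] [ 1.7981e+02  2.0000e-02 -7.4000e-01] F [-1.8 -9.6  0.2] w 0.0005 g 4.457958661951125
25.83 [0.5516 0.0131 0.2933] [ 1.7981e+02  1.0000e-02 -7.4000e-01] F [-1.2 -9.8 -0.1] w 0.0004 g 4.457821645773947
25.88 [0.5516 0.0131 0.2933] [ 1.7981e+02  1.0000e-02 -7.4000e-01] F [-1.2 -9.6  0.1] w 0.0007 g 4.457578137516975
```

Request:
{"fn": "step_arm", "kwargs": {
  "moves": [
    {"tx":0,"ty":0.7,"tz":0,"rx":0,"ry":0,"rz":0,"claw":1},
    {"tx":0,"ty":1.4,"tz":0,"rx":0,"ry":0,"rz":0,"claw":1},
    {"tx":0,"ty":2.1,"tz":0,"rx":0,"ry":0,"rz":0,"claw":1},
    {"tx":0,"ty":2.8,"tz":0,"rx":0,"ry":0,"rz":0,"claw":1},
    {"tx":0,"ty":3.5,"tz":0,"rx":0,"ry":0,"rz":0,"claw":1},
    {"tx":0,"ty":4.5,"tz":0,"rx":0,"ry":0,"rz":0,"claw":1},
    {"tx":0,"ty":4.5,"tz":0,"rx":0,"ry":0,"rz":0,"claw":1},
    {"tx":0,"ty":4.5,"tz":0,"rx":0,"ry":0,"rz":0,"claw":1}
  ]
}}

```text
clock: 26.55
tool_pos: [0.5517, 0.0171, 0.2933]
eef_rot: [179.7, 0.0, -0.7]
contact_force: [-1.8, -11.7, -0.7]
width: 0.0002
grasp_force: 5.8
```

```bash
python3 - <<'E'
from h import *
for i in range(4): arm.grab_frame("top"); st()
lm("wrist",["tip_face"],"w9.png")
lm("top",["tip_face","tube_top","tube"],)
lm("side",["tube","tube_top"],)
E
```

```text
26.6 [0.5517 0.0171 0.2933] [ 1.7973e+02  2.0000e-02 -7.1000e-01] F [ -0.6 -12.4   0.1] w 0.0001 g 5.794830992817879
26.65 [0.5517 0.0171 0.2933] [ 1.7973e+02  1.0000e-02 -7.1000e-01] F [ -1.2 -12.1  -0. ] w 0.0004 g 5.7926764246076345
26.7 [0.5517 0.017  0.2933] [ 1.7973e+02  1.0000e-02 -7.2000e-01] F [ -1.7 -11.9  -0.5] w 0.0005 g 5.793194426223636
26.75 [0.5517 0.017  0.2933] [ 1.7973e+02  1.0000e-02 -7.2000e-01] F [ -0.9 -12.1   0.7] w 0.0006 g 5.7942267414182425
wrist tip_face [(0.73, array([0.5537, 0.2054, 0.0648]))]
top tip_face [(0.51, array([0.5548, 0.2043, 0.0638]))]
top tube_top [(0.52, array([0.5554, 0.219 , 0.1605]))]
top tube [(0.42, array([0.556 , 0.2189, 0.0134]))]
side tube []
side tube_top []
```

View pics/w9.png

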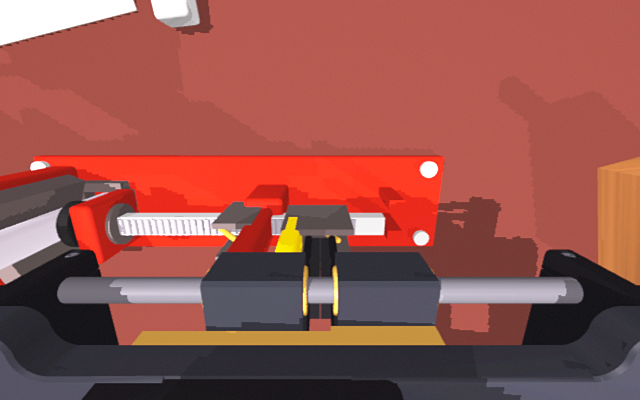

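The wrist view shows the tip pressed against the tube (px (68,225)) with the jaw body close behind it. The force implies about 6 mm of press, so I add 1 mm and hand in.

Request:
{"fn": "step_arm", "kwargs": {
  "moves": [
    {"tx":0,"ty":0.5,"tz":0,"rx":0,"ry":0,"rz":0,"claw":1},
    {"tx":0,"ty":1,"tz":0,"rx":0,"ry":0,"rz":0,"claw":1},
    {"tx":0,"ty":1,"tz":0,"rx":0,"ry":0,"rz":0,"claw":1},
    {"tx":0,"ty":1,"tz":0,"rx":0,"ry":0,"rz":0,"claw":1},
    {"tx":0,"ty":1,"tz":0,"rx":0,"ry":0,"rz":0,"claw":1},
    {"tx":0,"ty":1,"tz":0,"rx":0,"ry":0,"rz":0,"claw":1},
    {"tx":0,"ty":1,"tz":0,"rx":0,"ry":0,"rz":0,"claw":1},
    {"tx":0,"ty":1,"tz":0,"rx":0,"ry":0,"rz":0,"claw":1}
  ]
}}

```text
clock: 27.87
tool_pos: [0.5517, 0.0178, 0.2933]
eef_rot: [179.7, 0.0, -0.7]
contact_force: [-1.8, -12.4, -0.4]
width: 0.0006
grasp_force: 6.2
```

```bash
python3 - <<'E'
from h import *
st(); print(arm.close_job())
E
```

```text
27.87 [0.5517 0.0178 0.2933] [ 1.7971e+02  1.0000e-02 -7.1000e-01] F [ -1.8 -12.4  -0.4] w 0.0006 g 6.212700912728906
the job is handed in; nothing more can be done
None
```

I handed the job in at 27.9 s: the tube stands upright in the clamp socket, gripped by the moving jaw, with the trigger still held in; I estimate the tip is pressed about 7 mm from the push force and jaw movement, and no verdict came back.

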